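# Fit the sensor board into the pantry climate logger

## Robot

A 7-joint arm with a two-finger parallel gripper is mounted at the origin on a cart in front of the work surface, level with it; the furniture and walls round the work are solid. World frame = base frame: x ahead of the robot, y to its left, z up, the work surface at z = 0. Lengths are in m, angles in degrees, forces in N, time in s.
With the tool pointing down it reaches from about 0.425 to 0.875 m from the base axis. Payload 4.7 kg.
Tool frame: the origin (TCP) lies between the finger pads; the fingertips stand env.finger_overhang ahead of it and the grasp point (between the pads) lies 5 mm behind it (env.finger_overhang is the distance from the TCP to the fingertips, in m); z points along the fingers, y is the line along which they close (so a half turn about z gives the same grasp; the last joint's range is limited). The gripper opens to 87 mm and grips with 3 to 60 N. Pads are 19 mm wide; open, the fingers measure 117 mm over their backs; the gripper's body (75 mm by 190 mm) begins 51 mm behind the grasp point.
Start: joints at [74.261, 18.392, -4.016, 83.108, 1.295, 78.541, -3.26], TCP at [0.185, -0.623, 0.237] pointing down, gripper open.
Joint ranges: [-163.93, 163.93], [-17.29, 119.83], [-79.2, 71.16], [3.27, 140.29], [-89.18, 269.18], [5.43, 117.66], [-154.24, 154.24]. Speed limits (degrees/s): [147.25, 147.25, 180, 180, 180, 180, 180].

## Interface

Orientations are given as [roll, pitch, yaw] about the fixed x, y, z axes, in that order (R = Rz(yaw) Ry(pitch) Rx(roll)).
In Python, from cell import telemetry, eyes, env, models gives the robot as it stands. The module is installed in compiled form; this text tells all that it offers.
- The arm moves only by the tool drive_tool, never from a script. Its arguments are lists of equal length, an entry for each row: "angular": the turn, a rotation vector about the tool's x, y, z in rad, a list of three; "delta_pos": the shift along the tool's x, y, z in cm, a list of three; "gripper": the finger opening in cm, from 0 to 8.7. A call has 1 to 20 rows; each row shifts and turns the commanded pose from where the row before left it, along the tool's axes as they then stand; what a row does not reach is not made up. A row lasts 1/10 s, in which the tool goes at most 50 mm and 8.59 degrees, less where a joint would pass 70% of its speed; a pose out of reach is approached as far as the arm can. A call with a gripper value outside its range is refused whole. The fingers move at their own pace and stop on an object; "squeeze" is the grip in N (left out, the last holds). Time passes only in rows, so rows that do not move let the fingers close. It gives the time, the measured TCP pose, the force, the opening and the grip force at its end, in the units of the state.
- telemetry.get_obs(): the state, without advancing time (a new reading comes with each control period).
- eyes.read_camera(name): name is "scene" or "top" or "wrist"; returns a dict with "pixels" (420x560x3 uint8, red, green, blue), "mtx" (3x3 intrinsics, pixels), "origin" and "orientation" of the camera in the world. Camera axes: x right, y down, z forward; pixel columns grow to the right and rows downward; lengths in m; the calibration is good to about 2 mm. A picture is of the moment at which its call begins. There is no depth.
- env.sign_off(): hands the job in; it is judged then, once.
Trained networks look in a picture, given as the dict that the camera call returned (one of the last four; its "shot" number tells which), for a name from the list of things; names that differ only in an ending like _2 or _b are one class to them, and where a whole thing is asked for, a point or a joint stands for the part that bears it (a point fixed in the world has none). Each returns a list of dicts, best first, with "p" (0 to 1); they miss things now and then, are a little off and sometimes report something else, mostly with a low value. They report only what shows in the picture. A call takes as long as a camera call. They do not tell look-alikes from the thing itself.
- models.search_frame(picture, target): "centre" ([column, row] in pixels, amid what is visible of it).
- models.cut_out(picture, target): "pixels" (420x560 bool, what is visible of it) and "centre" ([column, row] in pixels, amid what is visible of it).
The state is a dict: "time_s": time; "qpos": joint angles; "joint_velocities": joint speeds; "effort": joint torques, N m; "tool_pos": TCP position; "tool_rot": TCP orientation; "force": force on the tool from outside, world axes, zero at the start; "wrist_torque": the same for the moment, N m; "grip_width": finger opening in m; "grasp_force": force on a finger pad.
Only numpy, scipy, OpenCV 4.12 (cv2) and the standard library are available. Lean on these libraries where they do the work, as an engineer would, in place of code of your own. Each camera call takes 0.05 s, during which the arm holds its last target. There are 200 camera calls.

## Task

Take the green sensor board with the orange grip (not the blue spare), set it on the climate logger's landing and slide it along the two card guides right home against the connector. Then swing both red ejector levers fully in across the front of the board to lock it, and let go.

Things in the scene. Friction and masses are not known exactly. Their poses are not given: they have to be found in the camera images.
- sensor_board: Loose green board 90 (x) x 80 (y) x 6 mm, 0.15 kg, brass contact edge at +x (enters the guides first, away from the robot). Upright orange grip at its centre: 12 mm thick in y, 40 long in x, top 51 mm above the underside; pinch it along y. Aluminium bezel on the -x edge: 64 mm wide, 8 thick, top 33. Origin: centre of underside, z up. The blue spare with white grip has the same shape.
- logger: Fixed (all in mm); grey base plate, top at 8, x -130 to 165, y +-75. Origin: worktop level under the guides' mouth; +x = slide-in direction. Landing at x < -32, then sides flare in from 112 to 86 mm apart at x=0. Guides x 0 to 92: groove z 8 to 18, lips to 37 mm from centre line, top 22. Connector = stop, face x=90, top 24; head from x=120, top 55. Board home: its origin at (45, 0, 8), same heading.
- lever_left (a joint): Red lever on the logger's +y side, vertical pivot at (-7, 60) mm in its frame. Round post, 12 mm dia, z 23 to 59 mm, 38 mm from the pivot; arm 10 mm wide, z 23 to 31. 0 = closed on its stop, arm to -y across the bezel (2 mm gap when board is home); 1.57 = open, to -x; 1.9 = splayed out. Post at angle a: (-7-38 sin a, 60-38 cos a). Light friction, 1.5 N at the post; stays where left.
- lever_right (a joint): Mirror image of the left lever, same sizes and friction, on the logger's -y side: pivot at (-7, -60) mm in its frame. 0 = closed on its stop, arm to +y; 1.57 = open, to -x (towards the robot); 1.9 = splayed outward. Post at angle a: (-7-38 sin a, -60+38 cos a).
Mind the look-alikes: they are no part of the job. Of the things like the sensor_board, leave any that is pink; of the rest the smaller one is meant.

How it is judged (in metres and radians):
On the way:
1. the sensor board lies in both guides, within 25 mm of home, while both levers are still open (more than 1 rad) (x of sensor_board in the frame of logger above 0.02 m and y of sensor_board in the frame of logger between -0.008 and 0.008 m and z of sensor_board in the frame of logger below 0.014 m and value of joint each of lever_left, lever_right above 1 rad), for 0.2 s.
At the end, for the whole second after the job is handed in: The green sensor board rests flat in both guides, no more than 10 mm short of home, within 8 mm of the guides' centre line and 10 degrees of their direction, and both levers are swung in to within 0.2 rad of closed (x of sensor_board in the frame of logger between 0.035 and 0.05 m and y of sensor_board in the frame of logger between -0.008 and 0.008 m and z of sensor_board in the frame of logger below 0.014 m and angle between the x axis of sensor_board and the x axis of logger, either way round below 0.175 rad and value of joint each of lever_left, lever_right below 0.2 rad and linear speed of sensor_board below 0.02 m/s); the robot touches nothing.
It also fails if it takes over 67 s, if anything falls off the work surface, if the arm or the gripper's body presses on something with over 40 N, if the wrist force passes 120 N, or if a joint passes its speed limit or range.

## Working session

There is one attempt and no reset: what is moved stays moved. The work goes in short steps, Python scripts to look and compute and a tool call to move; the robot and the scene stay as the last step left them, time stands still between calls to the robot, and variables do not carry over. Pictures are saved under pics/ and viewed, at most 10 in all, crops included, and the job is handed in when it is done.

Besides the shell and the picture viewer there is one more tool, called after ">>>" by a JSON object that holds its "api" and its "payload", one argument or row to a line. drive_tool: Moves the arm, as the interface text tells. Its arguments: {"type":"object","properties":{"angular":{"type":"array","items":{"type":"array","items":{"type":"number"}}},"delta_pos":{"type":"array","items":{"type":"array","items":{"type":"number"}}},"gripper":{"type":"array","items":{"type":"number"}},"squeeze":{"type":"number"}},"required":["angular","delta_pos","gripper"]}

```bash
mkdir -p pics; cat > h.py <<'E'
import numpy as np, cv2
from cell import telemetry, eyes, env, models
from scipy.spatial.transform import Rotation as R
def rot(p):
    o=np.array(p['orientation'],float)
    return o if o.shape==(3,3) else R.from_euler('xyz',o,degrees=True).as_matrix()
def ray(p,uv):
    K=np.array(p['mtx']); d=rot(p)@np.linalg.inv(K)@np.array([uv[0],uv[1],1.]); return np.array(p['origin'],float),d
def atz(p,uv,z):
    o,d=ray(p,uv); return o+d*(z-o[2])/d[2]
def proj(p,X):
    c=rot(p).T@(np.array(X,float)-np.array(p['origin'])); q=np.array(p['mtx'])@c; return q[:2]/q[2]
def save(p,name): cv2.imwrite('pics/'+name,cv2.cvtColor(p['pixels'],cv2.COLOR_RGB2BGR))
E
python3 - <<'E'
from h import *
print(telemetry.get_obs(), env.finger_overhang)
for n in ['top','scene']:
    p=eyes.read_camera(n); save(p,n+'.png'); print(n,p['origin'],p['orientation'],p['mtx'])
    for t in ['sensor_board','logger','lever_left','lever_right']:
        print(t,[(np.round(r['centre']),round(r['p'],2), int(r['pixels'].sum())) for r in models.cut_out(p,t)])
E
```

```text
{'time_s': 0.0, 'qpos': array([74.2612403 , 18.44033295, -4.01586361, 83.17437634,  1.29484352,
       78.54061257, -3.26051024]), 'joint_velocities': array([-0.10699015, -0.07923615, -0.02243323, -0.08942763, -0.00241715,
        0.06272774, -0.03053568]), 'effort': array([-6.21892536e-05, -4.91287315e+01, -4.04046820e-01, -3.12527740e+01,
       -6.38960791e-02,  4.39319573e-02,  1.97041736e-04]), 'tool_pos': array([ 0.18492502, -0.62259384,  0.2354517 ]), 'tool_rot': array([-1.79889914e+02,  5.45074539e-03,  1.65482767e+01]), 'force': array([-0.00790427,  0.45050382,  0.14792509]), 'wrist_torque': array([ 0.00488975, -0.04343663,  0.02031577]), 'grasp_force': 0.0, 'grip_width': 0.08722320279914163} 0.014
top [0.19736413 0.02498642 1.14868563] [-168.01023056   -0.34561952  -92.005319  ] [[397.21768255   0.         272.9556807 ]
 [  0.         397.21768255 213.86476284]
 [  0.           0.           1.        ]]
sensor_board [(array([209., 217.]), 0.92, 836), (array([202., 164.]), 0.72, 737), (array([165., 276.]), 0.62, 1869)]
logger [(array([282., 167.]), 0.58, 4885)]
lever_left [(array([259., 178.]), 0.45, 100)]
lever_right []
scene [0.04691592 0.70667444 0.86054678] [-136.75783482    0.79199288 -149.95798298] [[397.16787856   0.         282.05501124]
 [  0.         397.16787856 214.55116537]
 [  0.           0.           1.        ]]
sensor_board [(array([206., 242.]), 0.84, 923), (array([260., 265.]), 0.82, 870), (array([287., 328.]), 0.66, 2670)]
logger [(array([256., 189.]), 0.88, 3913)]
lever_left [(array([256., 206.]), 0.4, 73)]
lever_right [(array([284., 181.]), 0.45, 97)]
```

View pics/top.png

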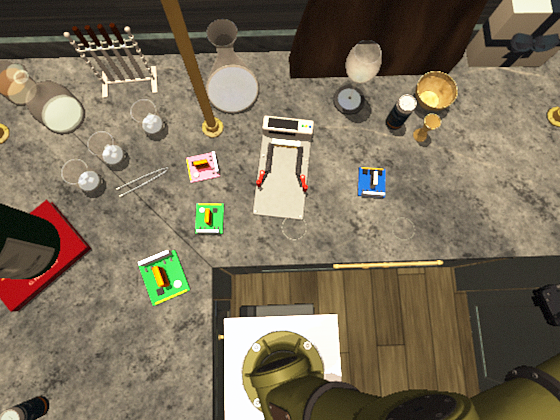

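View pics/scene.png

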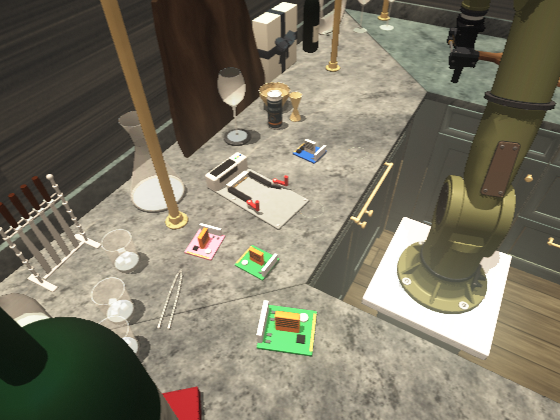

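The top view shows these candidates for the board:
- small green board with orange grip at (209,217)
- large green board at (165,276)
- pink board at (202,164)
- blue spare at (371,182)

The small green one fits the description. The logger is at about (283,170), with its levers at (262,180) and (303,182), both open. I'll check a close crop and measure.

```bash
python3 - <<'E'
from h import *
p=eyes.read_camera('top'); im=p['pixels']
c=im[105:245,180:340]; cv2.imwrite('pics/crop.png',cv2.cvtColor(cv2.resize(c,None,fx=5,fy=4.28*1.0,interpolation=cv2.INTER_CUBIC) if 0 else cv2.resize(c,(686,600),interpolation=cv2.INTER_CUBIC),cv2.COLOR_RGB2BGR))
hsv=cv2.cvtColor(im,cv2.COLOR_RGB2HSV)
# green board
m=cv2.inRange(hsv,(45,120,60),(80,255,255)); m[:, :190]=0; m[:,230:]=0; m[:195]=0;m[245:]=0
r=[x for x in models.cut_out(p,'sensor_board') if abs(x['centre'][0]-209)<8 and abs(x['centre'][1]-217)<8]
for name,mm,z in [('green',m,.006),('cut',r[0]['pixels'].astype(np.uint8) if r else m,.006)]:
    pts=np.argwhere(mm>0)[:,::-1].astype(float)
    W=np.array([atz(p,q,z)[:2] for q in pts]); print(name,len(W),W.mean(0),cv2.minAreaRect((W*1000).astype(np.float32)))
mo=cv2.inRange(hsv,(5,150,120),(24,255,255)); mo[:,:190]=0; mo[:,230:]=0; mo[:195]=0;mo[245:]=0
pts=np.argwhere(mo>0)[:,::-1].astype(float); W=np.array([atz(p,q,.051)[:2] for q in pts]);print('orange',len(W),cv2.minAreaRect((W*1000).astype(np.float32)))
# red posts
mr=cv2.inRange(hsv,(0,150,90),(6,255,255))|cv2.inRange(hsv,(174,150,90),(180,255,255))
n,l,s,ce=cv2.connectedComponentsWithStats(mr)
for i in range(1,n):
    if s[i,4]>5 and 240<ce[i][0]<330: print('red',s[i],ce[i],atz(p,ce[i],.03))
r=models.cut_out(p,'logger')[0]; pts=np.argwhere(r['pixels'])[:,::-1].astype(float); W=np.array([atz(p,q,.008)[:2] for q in pts]);print('logger',cv2.minAreaRect((W*1000).astype(np.float32)))
E
```

```text
green 502 [0.43435718 0.19399372] ((433.9405212402344, 197.02737426757812), (81.09970092773438, 89.73247528076172), 88.05084228515625)
cut 868 [0.43504071 0.19905122] ((434.0939636230469, 200.58157348632812), (82.45777893066406, 97.38059997558594), 89.52005004882812)
orange 37 ((428.87457275390625, 196.27767944335938), (11.301115989685059, 43.542476654052734), 89.90858459472656)
red [256 170   9  16  60] [260.06666667 178.        ] [0.54337663 0.04397011 0.03      ]
red [300 175   8  16  58] [303.51724138 182.9137931 ] [ 0.52416537 -0.08278046  0.03      ]
logger ((586.3225708007812, -23.009140014648438), (156.85629272460938, 318.03570556640625), 81.67633819580078)
```

View pics/crop.png

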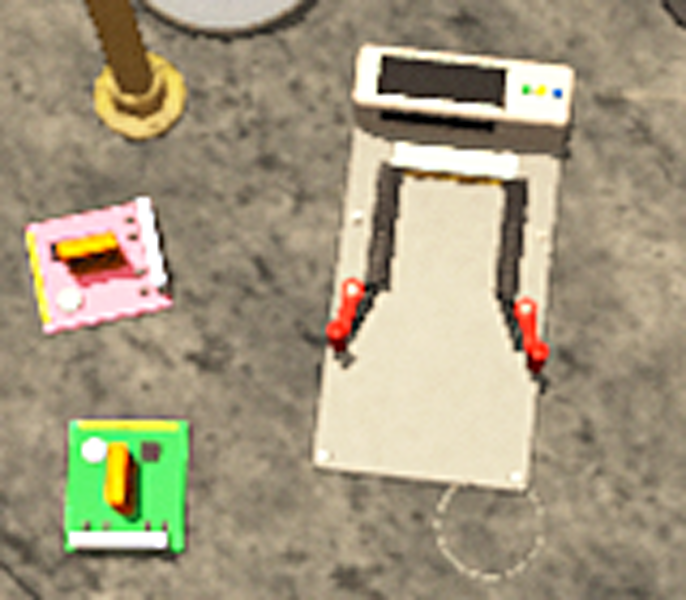

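The crop confirms the small green board: bezel on the robot side, brass edge away, orange grip in the middle. The logger's levers are open. The faint ring at crop (490,530) could be glass, so I'll check it in the scene view while fitting the logger pose.

```bash
python3 - <<'E'
from h import *
from scipy.optimize import least_squares
p=eyes.read_camera('top'); s=eyes.read_camera('scene')
f=lambda x,y:(180+x/4.2875-.5+.117,105+y/4.2857-.5+.117)
M=[((-130,75,8),f(316,466)),((-130,-75,8),f(528,488)),((-7,60,31),f(352,288)),((-7,-60,31),f(526,306))]
def res(v):
    c,q=np.cos(v[2]),np.sin(v[2]); o=[]
    for m,uv in M:
        X=[v[0]+(c*m[0]-q*m[1])/1000,v[1]+(q*m[0]+c*m[1])/1000,m[2]/1000]; o+=list(proj(p,X)-np.array(uv))
    return o
r=least_squares(res,[.6,-.02,-.1]); print(r.x,np.degrees(r.x[2]),np.round(r.fun,2))
w=atz(p,(294,228),0); print('ring',w)
for z in [0,.05,.1,.2,.3,.5]: 
    a=atz(p,(294,228),z); print(z,a[:2],proj(s,a))
save(s,'s2.png'); c=s['pixels'][130:330,190:410]; cv2.imwrite('pics/sc.png',cv2.cvtColor(cv2.resize(c,(660,600),interpolation=cv2.INTER_CUBIC),cv2.COLOR_RGB2BGR))
E
```

```text
[ 0.56091462 -0.02214806 -0.13538493] -7.756984972502502 [-0.85  0.19  0.6   0.14  0.11 -0.07  0.15 -0.28]
ring [ 0.39645225 -0.0507251   0.        ]
0 [ 0.39645225 -0.0507251 ] [311.46252746 209.1252654 ]
0.05 [ 0.38778634 -0.04742953] [314.29435589 198.92379761]
0.1 [ 0.37912043 -0.04413395] [317.33701493 187.96282698]
0.2 [ 0.36178861 -0.03754281] [324.15657894 163.39581506]
0.3 [ 0.34445679 -0.03095167] [332.16923268 134.5307792 ]
0.5 [ 0.30979315 -0.01776938] [353.29177208  58.43827883]
```

View pics/sc.png

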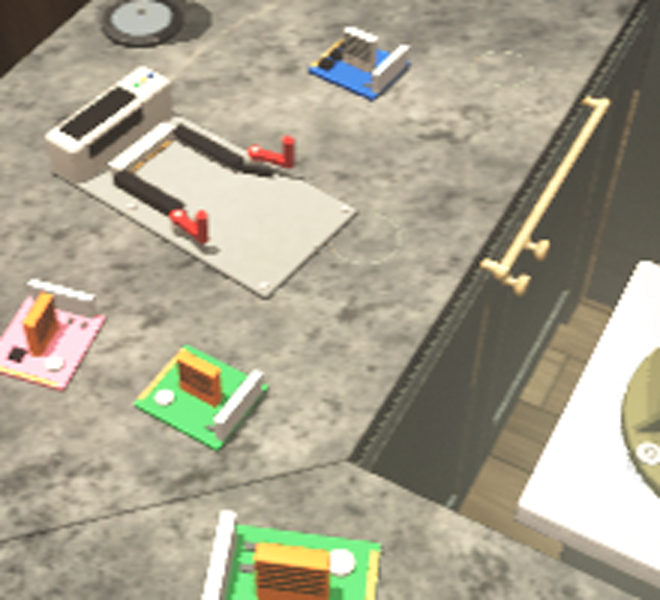

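The ring lies flat on the worktop (a faint stain), so it's no obstacle. Moving over the logger for a close view with the wrist camera.

>>> {"api": "drive_tool", "payload": {
  "angular": [
    [0,0,0.107],
    [0,0,0.107],
    [0,0,0.107],
    [0,0,0.107],
    [0,0,0],
    [0,0,0],
    [0,0,0],
    [0,0,0],
    [0,0,0],
    [0,0,0],
    [0,0,0],
    [0,0,0],
    [0,0,0],
    [0,0,0],
    [0,0,0],
    [0,0,0],
    [0,0,0],
    [0,0,0],
    [0,0,0],
    [0,0,0]
  ],
  "delta_pos": [
    [0,0,0],
    [0,0,0],
    [0,0,0],
    [0,0,0],
    [2.5,-4,-0.8],
    [2.5,-4,-0.8],
    [2.5,-4,-0.8],
    [2.5,-4,-0.8],
    [2.5,-4,-0.8],
    [2.5,-4,-0.8],
    [2.5,-4,-0.8],
    [2.5,-4,-0.8],
    [0,-4,0],
    [0,-4,0],
    [0,-4,0],
    [0,-4,0],
    [0,-4,0],
    [0,-4,0],
    [0,-4,0],
    [0,-4,0]
  ],
  "gripper": [8,8,8,8,8,8,8,8,8,8,8,8,8,8,8,8,8,8,8,8]
}}

```text
time_s: 2.75
tool_pos: [0.4719, -0.0154, 0.3009]
tool_rot: [180.0, -0.1, -8.0]
force: [1.2, 0.7, 1.2]
grip_width: 0.0798
grasp_force: 0.0
```

>>> {"api": "drive_tool", "payload": {
  "angular": [
    [0,0,0],
    [0,0,0]
  ],
  "delta_pos": [
    [0,0,0],
    [0,0,0]
  ],
  "gripper": [4,4]
}}

```text
time_s: 2.95
tool_pos: [0.472, -0.0164, 0.3008]
tool_rot: [179.9, -0.0, -7.8]
force: [0.0, -0.5, 0.4]
grip_width: 0.0707
grasp_force: 0.0
```

```bash
python3 - <<'E'
from h import *
o=telemetry.get_obs(); print(o['tool_pos'],o['tool_rot'],o['qpos'])
p=eyes.read_camera('wrist'); save(p,'w1.png'); print(p['origin'],p['orientation'],p['mtx'])
print('pred logger', [np.round(proj(p,X),0) for X in [(.561,-.022,.008),(.4775,.0135+.0,.0)]])
E
```

```text
[ 0.47197366 -0.01636334  0.30077915] [ 1.79941347e+02 -3.36594700e-02 -7.83385001e+00] [ 34.30878978  -4.23304735 -33.35324487 100.36959844  -2.27991675
  83.14708264 -96.53536067]
[ 0.55471664 -0.0273425   0.44936248] [ 1.62667326e+02 -1.25319070e-01 -9.78085488e+01] [[327.27585387   0.         275.74260527]
 [  0.         327.27585387 209.91289891]
 [  0.           0.           1.        ]]
pred logger [array([270., 103.]), array([253., 170.])]
```

View pics/w1.png

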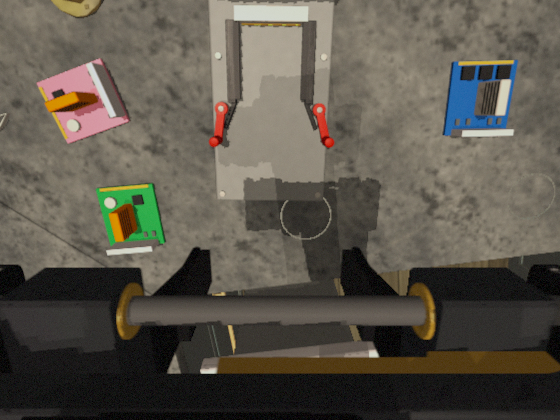

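The wrist view shows the logger centred near column 270, with levers at (220,122) and (322,125). The green board is at (131,218). I'll refine both from this picture.

```bash
cat > fit.py <<'E'
from h import *
from scipy.optimize import least_squares
def L2W(v,m):
    c,q=np.cos(v[2]),np.sin(v[2]); return [v[0]+(c*m[0]-q*m[1])/1000,v[1]+(q*m[0]+c*m[1])/1000,m[2]/1000]
def loggeredges(p,v0):
    g=cv2.GaussianBlur(p['pixels'].astype(np.float32),(0,0),1.0); out=[]
    for sgn in (1,-1):
        for xm in range(-105,60,3):
            if -60<xm<10: continue
            ts=np.arange(62,88,.25); uv=np.array([proj(p,L2W(v0,(xm,sgn*t,8))) for t in ts]).astype(np.float32)
            if uv.min()<1 or uv[:,0].max()>558 or uv[:,1].max()>418: continue
            s=cv2.remap(g,uv[None,:,0],uv[None,:,1],cv2.INTER_LINEAR)[0].sum(1)
            d=np.gradient(s); i=np.argmin(d)
            if d[i]<-4: out.append((sgn,xm,ts[i]))
    return np.array(out)
E
python3 - <<'E'
from fit import *
p=eyes.read_camera('wrist'); v=np.array([.561,-.022,-.1354])
for k in range(3):
    e=loggeredges(p,v); a=[]
    fits=[]
    for s in (1,-1):
        q=e[e[:,0]==s]; y=s*q[:,2]; ok=np.abs(y-np.median(y))<4; f=np.polyfit(q[ok,1],y[ok],1); fits.append(f); print(s,ok.sum(),len(q),f,np.std(y[ok]-np.polyval(f,q[ok,1])))
    f=np.mean(fits,0); off=f[1]; v=v+[-np.sin(v[2])*off/1000,np.cos(v[2])*off/1000,f[0]]
    print(v,np.degrees(v[2]))
hsv=cv2.cvtColor(p['pixels'],cv2.COLOR_RGB2HSV)
mr=cv2.inRange(hsv,(0,150,90),(6,255,255))|cv2.inRange(hsv,(174,150,90),(180,255,255)); n,l,s,ce=cv2.connectedComponentsWithStats(mr)
for i in range(1,n):
    if s[i,4]>20: print('red',s[i],ce[i])
for m in [(-7,60,31),(-7,-60,31),(-130,75,8),(-130,-75,8),(-45,60,59),(-45,-60,59)]: print(m,proj(p,L2W(v,m)).round(1))
for nm,lo,hi,z in [('green',(45,100,50),(85,255,255),.006),('orange',(5,150,60),(22,255,255),.051),('brass',(23,120,80),(35,255,255),.006)]:
    m=cv2.inRange(hsv,lo,hi); m[:170]=0;m[262:]=0;m[:,:85]=0;m[:,180:]=0
    W=np.array([atz(p,q,z)[:2] for q in np.argwhere(m>0)[:,::-1].astype(float)]); 
    if len(W): print(nm,len(W),W.mean(0),cv2.minAreaRect((W*1000).astype(np.float32)))
c=p['pixels'][170:260,80:185]
E
```

```text
1 32 32 [-1.15063304e-02  7.34816606e+01] 0.5000429431911012
-1 30 31 [-1.49315723e-02 -7.31208871e+01] 0.49285413295837244
[ 0.56102435 -0.02182126 -0.14861895] -8.515238668669316
1 32 32 [-8.10761727e-04  7.33008542e+01] 0.5063128961888043
-1 30 31 [-4.20801748e-03 -7.34036899e+01] 0.45953015447534423
[ 0.56101674 -0.02187212 -0.15112834] -8.659016102132798
1 32 32 [3.01603362e-03 7.32364473e+01] 0.5085005576650469
-1 30 31 [-1.10040404e-03 -7.33372442e+01] 0.5161712007009586
[ 0.56100915 -0.02192194 -0.15017053] -8.604137356891167
red [207 103  20  45 379] [217.0817942  124.93931398]
red [311 103  22  45 389] [321.39588689 125.56298201]
(-7, 60, 31) [219.3 108.5]
(-7, -60, 31) [317.6 109.7]
(-130, 75, 8) [214.8 200.4]
(-130, -75, 8) [321.9 201.5]
(-45, 60, 59) [216.7 142.5]
(-45, -60, 59) [319.  143.6]
green 1968 [0.44059161 0.18946611] ((436.7896423339844, 196.39849853515625), (81.37015533447266, 89.74305725097656), 87.43275451660156)
orange 720 [0.44187683 0.18642613] ((440.9408874511719, 186.19175720214844), (32.169105529785156, 49.65187454223633), 87.34937286376953)
brass 199 [0.46979471 0.19933199] ((441.15093994140625, 195.998046875), (67.44286346435547, 81.71841430664062), 89.77401733398438)
```

```bash
python3 - <<'E'
from fit import *
p=eyes.read_camera('wrist'); v=[.5610,-.0219,-.1502]
x0,y0,w,h=195,0,150,210;k=3.8
c=cv2.resize(p['pixels'][y0:y0+h,x0:x0+w],None,fx=k,fy=k*.75,interpolation=cv2.INTER_CUBIC); c=cv2.cvtColor(c,cv2.COLOR_RGB2BGR)
def P(m): u=proj(p,L2W(v,m)); return (int((u[0]-x0+.5)*k),int((u[1]-y0+.5)*k*.75))
for m in [[(-130,75,8),(120,75,8)],[(-130,-75,8),(120,-75,8)],[(-130,75,8),(-130,-75,8)],[(0,37,22),(92,37,22)],[(0,-37,22),(92,-37,22)],[(90,-32,24),(90,32,24)]]: cv2.line(c,P(m[0]),P(m[1]),(255,0,0),1)
for m in [(-7,60,31),(-7,-60,31)]: cv2.circle(c,P(m),4,(255,255,0),1)
cv2.imwrite('pics/ov.png',c)
E
```

```text
(no output)
```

View pics/ov.png

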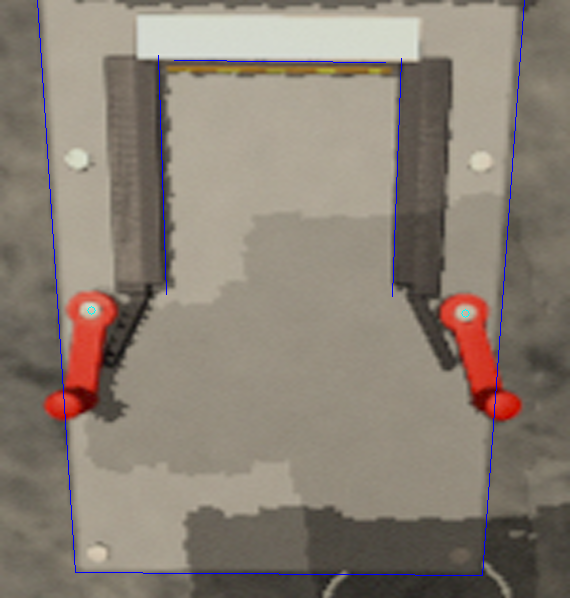

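The overlay fits to about 1 px: pivots on the dots, lip lines on the guides. The logger is at (0.561, -0.0219) with yaw -8.6°. The board is at (0.436, 0.197) with heading about -2.6°. Going to grasp it.

>>> {"api": "drive_tool", "payload": {
  "angular": [
    [0,0,-0.091],
    [0,0,0],
    [0,0,0],
    [0,0,0],
    [0,0,0],
    [0,0,0],
    [0,0,0],
    [0,0,0],
    [0,0,0],
    [0,0,0],
    [0,0,0],
    [0,0,0],
    [0,0,0],
    [0,0,0],
    [0,0,0],
    [0,0,0],
    [0,0,0],
    [0,0,0],
    [0,0,0],
    [0,0,0]
  ],
  "delta_pos": [
    [0,0,0],
    [-0.65,-3.02,2.9],
    [-0.65,-3.02,2.9],
    [-0.65,-3.02,2.9],
    [-0.65,-3.02,2.9],
    [-0.65,-3.02,2.9],
    [-0.65,-3.02,2.9],
    [-0.65,-3.02,2.9],
    [0,0,2.5],
    [0,0,2.0],
    [0,0,1.5],
    [0,0,0.8],
    [0,0,0],
    [0,0,0],
    [0,0,0],
    [0,0,0],
    [0,0,0],
    [0,0,0],
    [0,0,0],
    [0,0,0]
  ],
  "gripper": [4.5,4.5,4.5,4.5,4.5,4.5,4.5,4.5,4.5,4.5,4.5,4.5,4.5,0.5,0.5,0.5,0.5,0.5,0.5,0.5],
  "squeeze": 15
}}

```text
time_s: 5.1
tool_pos: [0.437, 0.1967, 0.0299]
tool_rot: [-180.0, -0.0, -2.8]
force: [-0.5, 0.1, 3.0]
grip_width: 0.012
grasp_force: 15.0
```

>>> {"api": "drive_tool", "payload": {
  "angular": [
    [0,0,0],
    [0,0,0],
    [0,0,0],
    [0,0,0]
  ],
  "delta_pos": [
    [0,0,0],
    [0,0,0],
    [0,0,0],
    [0,0,0]
  ],
  "gripper": [0.5,0.5,0.5,0.5]
}}

```text
time_s: 5.5
tool_pos: [0.437, 0.1966, 0.0299]
tool_rot: [-180.0, -0.0, -2.8]
force: [-0.7, 1.3, 5.2]
grip_width: 0.0122
grasp_force: 15.0
```

```bash
python3 - <<'E'
from h import *
o=telemetry.get_obs(); print(o['tool_pos'],o['tool_rot'],o['grip_width'],o['grasp_force'],o['force'])
p=eyes.read_camera('wrist'); save(p,'w2.png'); hsv=cv2.cvtColor(p['pixels'],cv2.COLOR_RGB2HSV)
p2=eyes.read_camera('top');hsv=cv2.cvtColor(p2['pixels'],cv2.COLOR_RGB2HSV)
m=cv2.inRange(hsv,(45,120,60),(80,255,255)); m[:, :190]=0; m[:,230:]=0; m[:195]=0;m[245:]=0
W=np.array([atz(p2,q,.006)[:2] for q in np.argwhere(m>0)[:,::-1].astype(float)]);print(len(W), len(W) and cv2.minAreaRect((W*1000).astype(np.float32)))
E
```

```text
[0.43701414 0.19664764 0.02988356] [-1.79980243e+02 -3.70831254e-02 -2.75358695e+00] 0.012249514181568926 14.999480276601389 [-0.69919573  1.25235007  5.19036162]
0 0
```

View pics/w2.png

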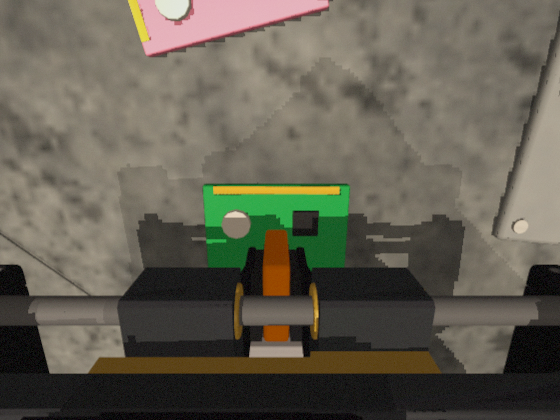

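The grasp is good: 12 mm wide at 15 N, with the brass edge at row 188, square with the tool. Lifting and carrying it over the landing.

>>> {"api": "drive_tool", "payload": {
  "angular": [
    [0,0,0],
    [0,0,0],
    [0,0,0],
    [0,0,0],
    [0,0,0.102],
    [0,0,0],
    [0,0,0],
    [0,0,0],
    [0,0,0],
    [0,0,0],
    [0,0,0],
    [0,0,0],
    [0,0,0]
  ],
  "delta_pos": [
    [0,0,-1],
    [0,0,-2],
    [0,0,-3],
    [0,0,-3],
    [0,0,0],
    [1.17,3.29,0],
    [1.17,3.29,0],
    [1.17,3.29,0],
    [1.17,3.29,0],
    [1.17,3.29,0],
    [1.17,3.29,0],
    [0,0,0],
    [0,0,0]
  ],
  "gripper": [0.5,0.5,0.5,0.5,0.5,0.5,0.5,0.5,0.5,0.5,0.5,0.5,0.5],
  "squeeze": 25
}}

```text
time_s: 6.9
tool_pos: [0.4758, -0.0102, 0.1192]
tool_rot: [-180.0, 0.1, -8.7]
force: [0.9, 1.4, -1.9]
grip_width: 0.0118
grasp_force: 25.0
```

```bash
python3 - <<'E'
from fit import *
o=telemetry.get_obs(); t=o['tool_pos'];print(t,o['tool_rot'],o['grip_width'],o['grasp_force'],o['force'])
p=eyes.read_camera('wrist'); save(p,'w3.png'); v=[.5610,-.0219,-.1502]
hsv=cv2.cvtColor(p['pixels'],cv2.COLOR_RGB2HSV)
m=cv2.inRange(hsv,(45,100,40),(85,255,255)); pts=np.argwhere(m>0)[:,::-1].astype(float); print('green',pts.min(0),pts.max(0))
# board-top corners -> logger frame
z=t[2]-.030+.006; yaw=np.radians(o['tool_rot'][2]); Rt=np.array([[np.cos(yaw),np.sin(yaw)],[-np.sin(yaw),np.cos(yaw)]])
W=np.array([Rt@(atz(p,q,z)[:2]-t[:2]) for q in pts])*1000; f=W[W[:,0]>np.percentile(W[:,0],60)]
print('board in tool frame: front x',np.percentile(W[:,0],99.5),'y',np.percentile(f[:,1],[0.5,99.5]))
for r in range(0,3):
  e=loggeredges(p,v); 
  if r==0:
    for s in (1,-1):
        q=e[e[:,0]==s] if len(e) else []; print(s,len(q),np.median(q[:,2]) if len(q) else '')
c=p['pixels'].copy()
for m in [[(-130,75,8),(120,75,8)],[(-130,-75,8),(120,-75,8)],[(0,37,22),(92,37,22)],[(0,-37,22),(92,-37,22)],[(90,-32,24),(90,32,24)]]:
    a,b=[tuple(int(x) for x in proj(p,L2W(v,k)).round()) for k in m]; cv2.line(c,a,b,(0,0,255),1)
cv2.imwrite('pics/ov3.png',cv2.cvtColor(c,cv2.COLOR_RGB2BGR))
E
```

```text
[ 0.47580404 -0.01017775  0.1191707 ] [-1.79990696e+02  9.29255133e-02 -8.74136000e+00] 0.01175167776184394 24.999777283519506 [ 0.87666492  1.36868463 -1.89675208]
green [203. 184.] [349. 271.]
board in tool frame: front x 44.20668818987852 y [-39.43943584  39.57186   ]
1 32 74.25
-1 29 72.75
```

View pics/ov3.png

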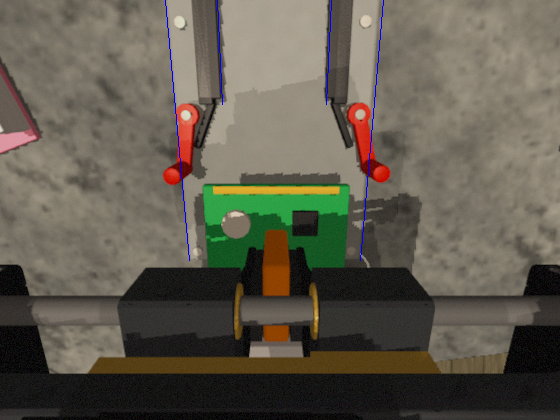

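The overlay still fits, and the board is centred on the tool to within 0.5 mm. The tool sits about 1.7 mm to the -y side of the centre line, so I'll correct that and lower onto the landing.

>>> {"api": "drive_tool", "payload": {
  "angular": [
    [0,0,-0.002],
    [0,0,0],
    [0,0,0],
    [0,0,0],
    [0,0,0],
    [0,0,0]
  ],
  "delta_pos": [
    [0,-0.17,2.5],
    [0,0,3],
    [0,0,1.5],
    [0,0,0.7],
    [0,0,0.35],
    [0,0,0]
  ],
  "gripper": [0.5,0.5,0.5,0.5,0.5,0.5]
}}

```text
time_s: 7.55
tool_pos: [0.477, -0.0071, 0.0393]
tool_rot: [-180.0, -0.0, -8.4]
force: [-0.2, -0.6, -2.3]
grip_width: 0.0121
grasp_force: 25.0
```

>>> {"api": "drive_tool", "payload": {
  "angular": [
    [0,0,0],
    [0,0,0],
    [0,0,0]
  ],
  "delta_pos": [
    [0,0,0.06],
    [0,0,0.05],
    [0,0,0]
  ],
  "gripper": [0.5,0.5,0.5]
}}

```text
time_s: 7.85
tool_pos: [0.4772, -0.0078, 0.0384]
tool_rot: [180.0, -0.1, -8.5]
force: [-0.1, -0.5, -3.5]
grip_width: 0.0121
grasp_force: 25.0
```

```bash
cat > st.py <<'E'
from fit import *
o=telemetry.get_obs(); t=o['tool_pos']; v=[.5610,-.0219,-.1502]; c,s=np.cos(v[2]),np.sin(v[2]); d=(t[:2]-v[:2])*1000
print('logger frame',c*d[0]+s*d[1],-s*d[0]+c*d[1],'z',t[2],o['tool_rot'],'F',o['force'],o['grip_width'],o['grasp_force'],o['time_s'])
E
python3 st.py; sleep 0; python3 st.py
```

```text
logger frame -84.93215402252436 1.3882967379311282 z 0.03844858496593417 [ 1.79984522e+02 -5.96130333e-02 -8.49891534e+00] F [-0.11969888 -0.47663497 -3.47989445] 0.0120787652863303 24.999691229313612 7.85
logger frame -84.93215402252436 1.3882967379311282 z 0.03844858496593417 [ 1.79984522e+02 -5.96130333e-02 -8.49891534e+00] F [-0.11969888 -0.47663497 -3.47989445] 0.0120787652863303 24.999691229313612 7.85
```

>>> {"api": "drive_tool", "payload": {
  "angular": [
    [0,0,0],
    [0,0,0],
    [0,0,0],
    [0,0,0],
    [0,0,0],
    [0,0,0],
    [0,0,0],
    [0,0,0]
  ],
  "delta_pos": [
    [1,0.08,0],
    [1,0,0],
    [1,0,0],
    [1,0,0],
    [0.7,0,0],
    [0.7,0,0],
    [0.7,0,0],
    [0,0,0]
  ],
  "gripper": [0.5,0.5,0.5,0.5,0.5,0.5,0.5,0.5],
  "squeeze": 10
}}

```text
time_s: 8.65
tool_pos: [0.5384, -0.0176, 0.038]
tool_rot: [-180.0, -0.1, -8.5]
force: [0.5, 0.6, -1.3]
grip_width: 0.0118
grasp_force: 10.0
```

```bash
python3 st.py
```

```text
logger frame -22.985486348236215 0.8343954799413198 z 0.03796874144940755 [-1.79972312e+02 -9.04302659e-02 -8.49382952e+00] F [ 0.48407391  0.61686247 -1.34779256] 0.011845623650273644 9.999466426670551 8.65
```

No resistance, so the board is entering the mouth. Sliding on.

>>> {"api": "drive_tool", "payload": {
  "angular": [
    [0,0,0],
    [0,0,0],
    [0,0,0],
    [0,0,0],
    [0,0,0],
    [0,0,0],
    [0,0,0],
    [0,0,0],
    [0,0,0]
  ],
  "delta_pos": [
    [0.8,0,0],
    [0.8,0,0],
    [0.8,0,0],
    [0.8,0,0],
    [0.8,0,0],
    [0.8,0,0],
    [0.8,0,0],
    [0.6,0,0],
    [0,0,0]
  ],
  "gripper": [0.5,0.5,0.5,0.5,0.5,0.5,0.5,0.5,0.5]
}}

```text
time_s: 9.55
tool_pos: [0.5996, -0.0269, 0.038]
tool_rot: [-180.0, -0.1, -8.5]
force: [1.3, -0.3, -0.8]
grip_width: 0.012
grasp_force: 10.0
```

```bash
python3 st.py
```

```text
logger frame 38.92035402834145 0.8615385527600816 z 0.037978086352485035 [-1.79979658e+02 -7.82505718e-02 -8.50640006e+00] F [ 1.25249651 -0.33823715 -0.80677016] 0.012020866563078964 10.000245400588028 9.55
```

Now the last few millimetres, until it meets the connector.

>>> {"api": "drive_tool", "payload": {
  "angular": [
    [0,0,0],
    [0,0,0],
    [0,0,0],
    [0,0,0],
    [0,0,0]
  ],
  "delta_pos": [
    [0.25,0,0],
    [0.2,0,0],
    [0.15,0,0],
    [0.1,0,0],
    [0,0,0]
  ],
  "gripper": [0.5,0.5,0.5,0.5,0.5]
}}

```text
time_s: 10.05
tool_pos: [0.6054, -0.0278, 0.0379]
tool_rot: [180.0, -0.0, -8.5]
force: [0.2, 0.5, -0.9]
grip_width: 0.012
grasp_force: 10.0
```

```bash
python3 st.py
```

```text
logger frame 44.81664550436977 0.8432754472223936 z 0.03791803637528803 [ 1.79995443e+02 -1.92847749e-02 -8.49307805e+00] F [ 0.15481489  0.49740657 -0.9122517 ] 0.012009403323954958 9.999910868355073 10.05
```

>>> {"api": "drive_tool", "payload": {
  "angular": [
    [0,0,0],
    [0,0,0],
    [0,0,0]
  ],
  "delta_pos": [
    [0.1,0,0],
    [0.1,0,0],
    [0.1,0,0]
  ],
  "gripper": [0.5,0.5,0.5]
}}

```text
time_s: 10.35
tool_pos: [0.607, -0.028, 0.0379]
tool_rot: [180.0, 0.2, -8.5]
force: [-6.7, 0.0, 5.0]
grip_width: 0.0119
grasp_force: 10.0
```

```bash
python3 st.py
```

```text
logger frame 46.406146469902566 0.8746162381741645 z 0.03786743322640763 [ 1.79964734e+02  1.68785366e-01 -8.49029994e+00] F [-6.68608832  0.04076217  4.99985626] 0.01189410505805493 10.000138082541525 10.35
```

Contact at -6.7 N, so the board is home. Releasing, lifting, and moving above the left lever's post.

>>> {"api": "drive_tool", "payload": {
  "angular": [
    [0,0,0],
    [0,0,0],
    [0,0,0],
    [0,0,0],
    [0,0,0],
    [0,0,0],
    [0,0,0],
    [0,0,0],
    [0,0,0],
    [0,0,0],
    [0,0,0],
    [0,0,0],
    [0,0,0],
    [0,0,0]
  ],
  "delta_pos": [
    [0,0,0],
    [0,0,0],
    [0,0,0],
    [0,0,0],
    [0,0,-1],
    [0,0,-2.2],
    [0,0,-3],
    [0,0,-2],
    [-2.3,-1.65,0],
    [-2.3,-1.65,0],
    [-2.3,-1.65,0],
    [-2.3,-1.65,0],
    [0,0,0],
    [0,0,0]
  ],
  "gripper": [3,3,3,3,3,3,3,3,4,4,4,4,4,4]
}}

```text
time_s: 11.75
tool_pos: [0.5274, 0.0509, 0.1209]
tool_rot: [180.0, -0.1, -8.4]
force: [1.3, -0.7, -0.1]
grip_width: 0.0397
grasp_force: 0.0
```

```bash
python3 st.py; python3 - <<'E'
from fit import *
v=[.5610,-.0219,-.1502]; c,s=np.cos(v[2]),np.sin(v[2])
p=eyes.read_camera('wrist'); cp=p['pixels'].copy()
hsv=cv2.cvtColor(cp,cv2.COLOR_RGB2HSV)
def lf(uv,z):
    d=(atz(p,uv,z)[:2]-v[:2])*1000; return np.round([c*d[0]+s*d[1],-s*d[0]+c*d[1]],1)
p1={'origin':[0.55471664,-0.0273425,0.44936248],'orientation':[162.667326,-.125319070,-97.8085488],'mtx':p['mtx']}
q=p;p=p1
print('posts from w1',lf((211.5,141.7),.059),lf((327.7,141.7),.059)); p=q
for n,x,y,z in [('post L',-44.5,66,59),('post R',-43.5,-70,59)]: print(n,proj(p,L2W(v,(x,y,z))))
m=cv2.inRange(hsv,(23,120,80),(35,255,255)); pts=np.argwhere(m>0)[:,::-1].astype(float)
W=np.array([lf(u,.014) for u in pts]) if len(pts) else np.zeros((0,2)); W=W[(abs(W[:,0]-60)<60)&(abs(W[:,1])<50)]
print('brass',len(W), W.min(0) if len(W) else '',W.max(0) if len(W) else '')
for a,w in [('L',1),]: pass
cv2.imwrite('pics/w4.png',cv2.cvtColor(cp,cv2.COLOR_RGB2BGR))
E
```

```text
logger frame -44.15155852143147 66.94018918468971 z 0.12087831356492577 [ 1.79952225e+02 -1.13379055e-01 -8.41805196e+00] F [ 1.25221102 -0.70123187 -0.14657862] 0.03973609511827726 0.0 11.75
posts from w1 [-44.4  67.6] [-42.5 -68.7]
post L [276.9743419  235.14682954]
post R [473.90798938 234.33322979]
brass 1055 [ 22.1 -33.5] [89.9 34.1]
```

View pics/w4.png

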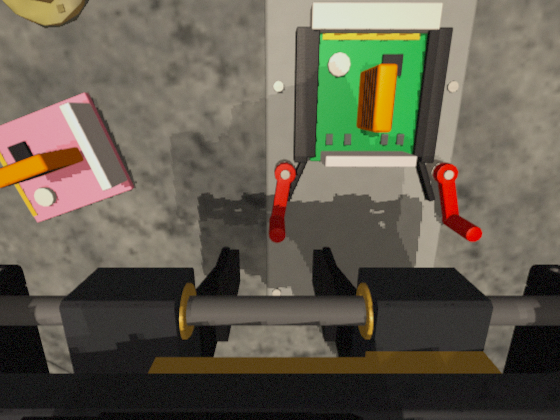

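The board sits in both guides against the connector. The left post at (277,235) is centred between the open fingers. Descending, pinching the post lightly, and swinging it along its arc.

>>> {"api": "drive_tool", "payload": {
  "angular": [
    [0,0,0],
    [0,0,0],
    [0,0,0],
    [0,0,0],
    [0,0,0],
    [0,0,0],
    [0,0,0],
    [0,0,0],
    [0,0,0],
    [0,0,0],
    [0,0,0]
  ],
  "delta_pos": [
    [0,0,2],
    [0,0,2],
    [0,0,1.4],
    [0,0,0.7],
    [0,0,0],
    [0,0,0],
    [0,0,0],
    [0,0,0],
    [0,0,0],
    [0,0,0],
    [0,0,0]
  ],
  "gripper": [4,4,4,4,0.5,0.5,0.5,0.5,0.5,0.5,0.5],
  "squeeze": 10
}}

```text
time_s: 12.9
tool_pos: [0.5274, 0.0506, 0.0595]
tool_rot: [180.0, -0.1, -8.5]
force: [0.2, -0.6, 2.8]
grip_width: 0.0112
grasp_force: 10.0
```

```bash
python3 st.py
```

```text
logger frame -44.03778640868178 66.69233313587745 z 0.05946006339699922 [ 1.79987838e+02 -5.81205835e-02 -8.49470332e+00] F [ 0.22886025 -0.57424919  2.79045952] 0.011207515228065722 10.000239908695221 12.9
```

>>> {"api": "drive_tool", "payload": {
  "angular": [
    [0,0,0],
    [0,0,0],
    [0,0,0],
    [0,0,0],
    [0,0,0],
    [0,0,0],
    [0,0,0],
    [0,0,0],
    [0,0,0]
  ],
  "delta_pos": [
    [-0.05,0.95,0],
    [0.18,0.93,0],
    [0.41,0.85,0],
    [0.61,0.73,0],
    [0.77,0.55,0],
    [0.88,0.35,0],
    [0.9,0.12,0],
    [0.15,0,0],
    [0,0,0]
  ],
  "gripper": [0.5,0.5,0.5,0.5,0.5,0.5,0.5,0.5,0.5]
}}

```text
time_s: 13.8
tool_pos: [0.5576, 0.0012, 0.0586]
tool_rot: [-180.0, 0.2, -8.5]
force: [-5.7, 4.6, 7.1]
grip_width: 0.0113
grasp_force: 10.0
```

```bash
python3 st.py
```

```text
logger frame -6.82634699202672 22.284571651638323 z 0.05856264005083362 [-179.98605345    0.22759387   -8.4999554 ] F [-5.65455858  4.59010556  7.11764466] 0.011268732823359068 10.017939358949661 13.8
```

At the stop (-5.7 N). Releasing and moving to the right post.

>>> {"api": "drive_tool", "payload": {
  "angular": [
    [0,0,0],
    [0,0,0],
    [0,0,0],
    [0,0,0],
    [0,0,0],
    [0,0,0],
    [0,0,0],
    [0,0,0],
    [0,0,0],
    [0,0,0],
    [0,0,0]
  ],
  "delta_pos": [
    [0,0,0],
    [0,0,0],
    [0,0,0],
    [0,0,-1.2],
    [0,0,-2.5],
    [0,0,-2.5],
    [-1.2,3.05,0],
    [-1.2,3.05,0],
    [-1.2,3.05,0],
    [0,0,0],
    [0,0,0]
  ],
  "gripper": [2.4,2.4,2.4,2.4,2.4,3,4,4,4,4,4]
}}

```text
time_s: 14.9
tool_pos: [0.5096, -0.0855, 0.1218]
tool_rot: [180.0, -0.1, -8.6]
force: [0.2, 0.6, -0.3]
grip_width: 0.04
grasp_force: 0.0
```

```bash
python3 st.py; python3 - <<'E'
from fit import *
p=eyes.read_camera('wrist'); cv2.imwrite('pics/w5.png',cv2.cvtColor(p['pixels'],cv2.COLOR_RGB2BGR)); v=[.5610,-.0219,-.1502]
print(proj(p,L2W(v,(-42.7,-69,59))),proj(p,L2W(v,(-7,22,59))))
E
```

```text
logger frame -41.34194590658023 -70.59773013799699 z 0.12180389814013494 [ 1.79960168e+02 -8.15436785e-02 -8.62239088e+00] F [ 0.24488185  0.60867278 -0.33547724] 0.03999562394182045 0.0 14.9
[273.35721666 235.91521589] [135.5590265  185.68347026]
```

View pics/w5.png

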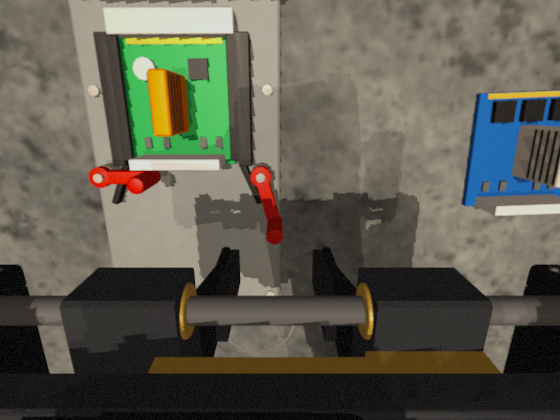

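The left lever is closed: its post at (137,184) matches the prediction. The right post at (275,235) is between the fingers. Same procedure there.

>>> {"api": "drive_tool", "payload": {
  "angular": [
    [0,0,0],
    [0,0,0],
    [0,0,0],
    [0,0,0],
    [0,0,0],
    [0,0,0],
    [0,0,0],
    [0,0,0],
    [0,0,0],
    [0,0,0],
    [0,0,0]
  ],
  "delta_pos": [
    [-0.2,0,2],
    [0,0,2],
    [0,0,1.5],
    [0,0,0.7],
    [0,0,0],
    [0,0,0],
    [0,0,0],
    [0,0,0],
    [0,0,0],
    [0,0,0],
    [0,0,0]
  ],
  "gripper": [4,4,4,4,0.5,0.5,0.5,0.5,0.5,0.5,0.5],
  "squeeze": 10
}}

```text
time_s: 16.05
tool_pos: [0.5078, -0.0843, 0.0595]
tool_rot: [180.0, -0.1, -8.5]
force: [-0.6, -0.1, 2.1]
grip_width: 0.0113
grasp_force: 10.0
```

>>> {"api": "drive_tool", "payload": {
  "angular": [
    [0,0,0],
    [0,0,0],
    [0,0,0],
    [0,0,0],
    [0,0,0],
    [0,0,0],
    [0,0,0],
    [0,0,0],
    [0,0,0]
  ],
  "delta_pos": [
    [-0.14,-0.9,0],
    [0.09,-0.94,0],
    [0.32,-0.89,0],
    [0.54,-0.79,0],
    [0.7,-0.63,0],
    [0.85,-0.43,0],
    [0.92,-0.21,0],
    [0.45,-0.02,0],
    [0,0,0]
  ],
  "gripper": [0.5,0.5,0.5,0.5,0.5,0.5,0.5,0.5,0.5]
}}

```text
time_s: 16.95
tool_pos: [0.5517, -0.042, 0.0585]
tool_rot: [-180.0, 0.1, -8.5]
force: [-3.2, -3.7, 2.3]
grip_width: 0.0112
grasp_force: 10.0
```

```bash
python3 st.py
```

```text
logger frame -6.215782937513148 -21.262211162630994 z 0.05848619648399364 [-1.79977226e+02  7.56532225e-02 -8.48758714e+00] F [-3.20923226 -3.7398721   2.30414266] 0.011213311539365637 9.9995818734169 16.95
```

>>> {"api": "drive_tool", "payload": {
  "angular": [
    [0,0,0],
    [0,0,0],
    [0,0,0],
    [0,0,0],
    [0,0,0],
    [0,0,0],
    [0,0,0],
    [0,0,0],
    [0,0,0],
    [0,0,0],
    [0,0,0],
    [0,0,0],
    [0,0,0]
  ],
  "delta_pos": [
    [0.15,0,0],
    [0,0,0],
    [0,0,0],
    [0,0,0],
    [0,0,0],
    [0,0,-1.2],
    [0,0,-2.5],
    [0,0,-3.5],
    [-2.5,-0.6,-2],
    [-2.5,-0.6,-2],
    [-2.5,-0.6,-2],
    [0,0,0],
    [0,0,0]
  ],
  "gripper": [0.5,0.5,2.4,2.4,2.4,2.4,2.4,2.4,2.4,2.4,2.4,2.4,2.4]
}}

```text
time_s: 18.25
tool_pos: [0.4821, -0.0134, 0.1922]
tool_rot: [179.9, -0.2, -8.5]
force: [0.4, -0.7, 0.4]
grip_width: 0.0238
grasp_force: 0.0
```

```bash
python3 st.py; python3 - <<'E'
from fit import *
v=[.5610,-.0219,-.1502]; c,s=np.cos(v[2]),np.sin(v[2])
p=eyes.read_camera('wrist'); hsv=cv2.cvtColor(p['pixels'],cv2.COLOR_RGB2HSV)
def lf(uv,z):
    d=(atz(p,uv,z)[:2]-v[:2])*1000; return np.round([c*d[0]+s*d[1],-s*d[0]+c*d[1]],1)
mr=cv2.inRange(hsv,(0,150,60),(6,255,255))|cv2.inRange(hsv,(174,150,60),(180,255,255)); n,l,st,ce=cv2.connectedComponentsWithStats(mr)
for i in range(1,n):
    if st[i,4]>30: print('red',st[i],ce[i].round(1))
for k in (1,-1):
    print('closed pred: pivot',proj(p,L2W(v,(-7,k*60,31))).round(1),'post top/bottom',proj(p,L2W(v,(-7,k*22,59))).round(1),proj(p,L2W(v,(-7,k*22,31))).round(1))
    # arm direction at z=31: red between y 35..55
    for a in (0,.1,.2): print('  a',a,proj(p,L2W(v,(-7-38*np.sin(a),k*(60-38*np.cos(a)),59))).round(1))
for nm,lo,hi,z in [('green',(45,100,50),(85,255,255),.014),('brass',(23,120,80),(35,255,255),.014)]:
    m=cv2.inRange(hsv,lo,hi); W=np.array([lf(q,z) for q in np.argwhere(m>0)[:,::-1].astype(float)]); W=W[(abs(W[:,0]-45)<70)&(abs(W[:,1])<60)]; print(nm,len(W),cv2.minAreaRect(W.astype(np.float32)),np.percentile(W,[1,99],axis=0))
E
```

```text
logger frame -79.28669945288144 -3.40784318505958 z 0.19224778415560412 [179.93159049  -0.20072935  -8.46495896] F [ 0.40440359 -0.73439899  0.37957094] 0.02380704324815221 0.0 18.25
red [198 113  57  17 618] [227.3 121.1]
red [290 113  56  18 645] [316.8 121.3]
closed pred: pivot [206.3 120.9] post top/bottom [245.2 122.2] [247.8 121. ]
  a 0 [245.2 122.2]
  a 0.1 [245.1 126.9]
  a 0.2 [244.5 131.5]
closed pred: pivot [337.4 121.3] post top/bottom [298.  122.4] [295.9 121.2]
  a 0 [298.  122.4]
  a 0.1 [298.1 127.1]
  a 0.2 [298.7 131.7]
green 6040 ((45.35009002685547, 0.6153335571289062), (89.11053466796875, 79.40526580810547), 0.15157577395439148) [[  6.4 -37.2]
 [ 85.3  37.9]]
brass 1001 ((57.920310974121094, 0.3429527282714844), (64.07539367675781, 67.70882415771484), 0.20389559864997864) [[ 31.1 -31.6]
 [ 90.   32.6]]
```

Both levers are closed: the red blobs lie flat on the predicted closed line at row 121. The board is at x≈45 mm, y≈0.6 mm with its heading within about 0.2°, and the gripper is clear.

```bash
python3 -c "
from cell import env; print(env.sign_off())"
```

```text
the job is handed in; nothing more can be done
None
```

The small green board with the orange grip is fully seated against the connector, both red levers are closed across it, the gripper is clear, and the job was handed in at about 18 s of the 67 s allowed; no verdict came back.

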